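# Raise the drying shelf one rung and park the pot beneath it

## Task

Slowly raise the drying shelf (red grip) until its pawl has clicked past the lowest yellow rung, then lower it gently until it hangs on that rung and let go; do not let it drop, and do not force it down onto the rung. Then slide the striped pot on its bat (blue post) fully home under the shelf, keeping the pot upright and letting neither the shelf nor the gripper touch it. Leave the other things on the table where they are.

Things in the scene. Friction and masses are not known exactly. Their poses are not given: they have to be found in the camera images.
- stand: Fixed drying stand: plywood foot board with runners; behind it an aluminium ladder of two uprights 16 mm square, 124 mm apart, 326 mm high, with three yellow rungs 12 mm thick, 55 mm apart. Origin: on the table under the shelf's middle; z up, x towards the uprights (at x = 105 mm), y along the runners. The rung strip is pinned up to 17 mm higher or lower from start to start; this is not measured.
- shelf: Wooden shelf 150 x 150 x 12 mm sliding up and down on the uprights (0.4 to 0.75 kg with pawl, friction about 1 N, falls if let go; travel 125 mm to the top stop). Origin: middle of its underside; axes as the stand's. Starts on its bottom stop, underside 100 mm above the table. Hung on the lowest rung it stands 28 to 62 mm above its start; the next rung would catch it 55 mm higher.
- shelf_grip (a point): Middle of the red grip bar on top of the shelf, to be taken from above: bar 70 mm long along the shelf's x, 12 mm thick in y, 16 mm high, its centre 54 mm above the shelf's underside and 10 mm to -x of its middle; 34 mm clear below the bar except for two 10 mm posts, 27 mm either side of its middle.
- pawl_pivot (a point): Pivot of the red pawl with brass counterweight at the shelf's rear; moves with the shelf. Going up, a rung pushes the nose down and aside (some 2 N); 15 to 20 mm above the seated height the nose is past and swings out again by itself. Lowered then, it lands on the rung (pawl mount springy, 10 N per mm) and carries the shelf; it cannot be lowered off a rung again.
- bat: Wooden carrier board 110 x 110 x 10 mm on the stand's runners, with a cork rim 6 mm high in which the pot stands. Origin: middle of its underside, 10 mm above the table; axes as the stand's. It slides only along the stand's y (friction about 2 N) from 155 mm out at +y to its end stop, where it is exactly under the shelf's middle (stand y = 0).
- bat_post (a point): Point on the axis of the bat's blue upright post, 79 mm above the table: post 14 mm thick, top 99 mm above the table, clear all round down to 20 mm above the table; it stands 140 mm to +y of the bat's middle and moves with it. With the bat home it is 65 mm outside the shelf's edge.
- pot: Brown-striped white ceramic seed-pod pot, 84 mm across at the belly, 99 mm tall, 0.2 to 0.45 kg, loose on the bat. Origin: centre of its foot, 20 mm above the table, so its top is at 119 mm: too tall for the shelf's start height.
- flower: White and brown ceramic flower, 105 mm across its solid foot, 46 mm high; bystander, loose on the table. Origin: centre of its underside.
- glaze_jar: White glaze jar with green cap, 48 mm across, 60 mm high; bystander, loose on the table. Origin: centre of its underside.
- dowel: Wooden dowel 16 mm thick, 160 mm long, lying along its own x; bystander, loose on the table. Origin: middle of its underside at the start.
- slip_bucket: Black slip bucket, 100 mm across, 110 mm high; bystander, loose on the table. Origin: centre of its underside.
- sponge_dish: White dish 112 mm across with two yellow sponges, 27 mm high; bystander, loose on the table. Origin: centre of its underside.
- seedpod: Terracotta seed-pod ornament, 76 mm across, 70 mm high; bystander, loose on the table. Origin: centre of its underside.
- calculator: Blue calculator 130 x 75 x 14 mm; bystander, loose on the table. Origin: centre of its underside.
Things that resemble listed ones, but are neither listed nor needed, are in the scene too. Of the things that look like the pot, the middle-sized one is meant.

How it is judged (in metres and radians):
On the way, in this order (a step that is already met when the one before it is completed fails the run):
1. the shelf has been raised past the lowest rung, hangs still on it and has been let go (z of shelf in the frame of stand between 0.122 and 0.168 m and linear speed of shelf below 0.01 m/s and contact force between the fingers and shelf below 0.2 N), for 0.3 s.
2. the pot is home under the shelf (horizontal distance between pot and shelf below 0.012 m and angle between pot's own z axis and vertical below 0.1 rad and height (world z) of pot below 0.026 m and linear speed of pot below 0.01 m/s), for 0.2 s.
At the end, for the whole second after the job is handed in: The shelf hangs at rest on the lowest rung (underside 122 to 168 mm above the table), let go; the pot stands upright (within 0.1 rad) at rest on its bat with its centre within 12 mm of the shelf's centre seen from above (all of step 2 and z of shelf in the frame of stand between 0.122 and 0.168 m and linear speed of shelf below 0.01 m/s); the robot touches nothing.
It fails at once if the shelf's pawl is slammed or pressed on the rungs with more than 25 N (contact force between shelf and stand above 25 N).
It fails at once if the shelf is dropped or jerked (faster than 0.2 m/s) (linear speed of shelf above 0.2 m/s).
It fails at once if the pot is tipped (more than 0.35 rad) (angle between pot's own z axis and vertical above 0.35 rad).
It fails at once if the pot is touched by the shelf, the fingers or the arm (more than 1 N) (contact force between any of shelf, the fingers, the arm and pot above 1 N).
It fails at once if another thing on the table is moved by more than 30 mm (distance of any of flower, glaze_jar, dowel, slip_bucket, sponge_dish, seedpod, calculator from where it was at the start of the episode above 0.03 m).
It also fails if it takes over 66 s, if anything falls off the work surface, if the arm or the gripper's body presses on something with over 40 N, if the wrist force passes 120 N, or if a joint passes its speed limit or range.

## Robot

A 6-joint arm with a two-finger parallel gripper is mounted at the origin on the work surface. World frame = base frame: x ahead of the robot, y to its left, z up, the work surface at z = 0. Lengths are in mm, angles in rad, forces in N, time in s.
With the tool pointing down it reaches from about 300 to 875 mm from the base axis. Payload 4.2 kg.
Tool frame: the origin (TCP) lies midway between the tips of the shut fingers; the grasp point (between the pads) lies 19 mm behind it; z points along the fingers, y is the line along which they close (so a half turn about z gives the same grasp; the last joint's range is limited). The gripper opens to 85 mm and grips with 20 to 120 N. Pads are 22 mm wide; open, the fingers measure 114 mm over their backs; the gripper's body (76 mm by 85 mm) begins 54 mm behind the grasp point. The pads swing forward as they close: fully open they stand 13 mm farther back than shut.
Start: joints at [1.098, 0.32, 1.565, -0, 1.257, -0.02], TCP at [251.558, 517.069, 231.338] pointing down, gripper open.
Joint ranges: [-3.11, 3.11], [-0.84, 2.01], [0.21, 2.61], [-1.34, 4.49], [0.05, 2.63], [-2.56, 2.56]. Speed limits (rad/s): [2.57, 2.57, 3.14, 3.14, 3.14, 3.14].

## Interface

Orientations are given as [roll, pitch, yaw] about the fixed x, y, z axes, in that order (R = Rz(yaw) Ry(pitch) Rx(roll)).
In Python, from bench import monitor, read_camera, job gives the robot as it stands.
- The arm moves only by the tool move_arm, never from a script. Its argument "plan" is a list of rows, each an object with "rot": the turn, a rotation vector about the world's x, y, z in degrees, a list of three; "offset": the shift along the world's x, y, z in m, a list of three; "jaw": the opening, from 0 (shut) to 1 (fully open). In form: [{"rot": [wx, wy, wz], "offset": [tx, ty, tz], "jaw": jaw}, ...]. A call has 1 to 10 rows; each row is the pose to reach, as a shift and turn from the pose commanded when the call began; what a row does not reach only later rows make up. A row lasts 1/8 s, in which the tool goes at most 62.5 mm and 10.7 degrees, less where a joint would pass 70% of its speed; a pose out of reach is approached as far as the arm can. A call with a gripper value outside its range is refused whole. The fingers move at their own pace and stop on an object; "force" is the grip in N (left out, the last holds). Time passes only in rows, so rows that repeat a pose let the fingers close. It gives the time, the measured TCP pose, the force, the opening and the grip force at its end, in the units of the state.
- monitor.get_state(): the state, without advancing time (a new reading comes with each control period).
- read_camera(name): name is "scene" or "side" or "wrist"; returns a dict with "frame" (480x640x3 uint8, red, green, blue), "fx", "fy", "cx", "cy" (pixels), "world_from_camera" (4x4, takes a point from camera to world coordinates); the wrist camera has in their place "T_tool_cam" (4x4, takes a point from camera to tool coordinates, whose origin is the TCP and whose axes are the flange's). Camera axes: x right, y up, looking along -z (the intrinsics and any distortion apply to the point x, -y, -z); pixel columns grow to the right and rows downward; lengths in mm; the calibration is good to about 2 mm. A picture is of the moment at which its call begins: read the wrist's pose just before it. There is no depth.
- job.hand_in(): hands the job in; it is judged then, once.
The state is a dict: "clock": time; "q": joint angles; "joint_vel": joint speeds; "joint_efforts": joint torques, N m; "ee_pos": TCP position; "orientation": TCP orientation; "contact_force": force on the tool from outside, world axes, zero at the start; "ft_torque": the same for the moment, N m; "width": finger opening in mm; "grasp_force": force on a finger pad.
Only numpy, scipy, OpenCV 4.12 (cv2) and the standard library are available. Lean on these libraries where they do the work, as an engineer would, in place of code of your own. Each camera call takes 0.05 s, during which the arm holds its last target. There are 200 camera calls.

## Working session

There is one attempt and no reset: what is moved stays moved. The work goes in short steps, Python scripts to look and compute and a tool call to move; the robot and the scene stay as the last step left them, time stands still between calls to the robot, and variables do not carry over. Pictures are saved under pics/ and viewed, at most 11 in all, crops included, and the job is handed in when it is done.

Besides the shell and the picture viewer there is one more tool, called as a command line: name --argument value ..., lists and objects as JSON in quotes. move_arm: Moves the arm, as the interface text tells. Its arguments: {"type":"object","properties":{"plan":{"type":"array"},"force":{"type":"number"}},"required":["plan"]}

```bash
mkdir -p pics; python3 - <<'E'
from bench import monitor, read_camera
import cv2, pickle, numpy as np
print(monitor.get_state())
for n in ("scene","side"):
    c=read_camera(n); pickle.dump(c,open(f"{n}0.pkl","wb"))
    cv2.imwrite(f"pics/{n}0.png",c["frame"][:,:,::-1])
    print(n,c["fx"],c["fy"],c["cx"],c["cy"],np.round(c["world_from_camera"],3).tolist(),[k for k in c])
E
```

```text
{'clock': 0.0, 'q': array([ 1.09800746e+00,  3.20298375e-01,  1.56566991e+00,  1.46274673e-05,
        1.25742096e+00, -2.00364285e-02]), 'joint_vel': array([-4.46376905e-04,  5.37983140e-04, -2.52175099e-04, -8.86725245e-04,
        2.44291964e-03, -7.83571097e-05]), 'joint_efforts': array([-8.59828560e-05, -4.15517378e+01, -2.34165931e+01,  3.88876140e-05,
        7.98923982e-03, -1.08374046e-06]), 'ee_pos': array([251.32478475, 516.63223573, 230.48209344]), 'orientation': array([-3.13979670e+00, -4.98990113e-05,  2.68883564e+00]), 'contact_force': array([-0.30522366,  0.19571014, -0.71947337]), 'ft_torque': array([0.00490858, 0.00518364, 0.03302939]), 'grasp_force': 0.0, 'width': 85.00088205572789}
scene 622.7251147951783 622.7251147951783 323.8704818435007 239.47052026221454 [[0.474, -0.742, 0.474, 1357.278], [0.881, 0.393, -0.265, -454.364], [0.011, 0.543, 0.84, 1530.791], [0.0, 0.0, 0.0, 1.0]] ['frame', 'fx', 'fy', 'cx', 'cy', 'world_from_camera']
side 531.0322525149118 531.0322525149118 315.33943918959073 237.71402092952943 [[0.667, 0.411, -0.622, -533.18], [-0.745, 0.345, -0.571, -1004.503], [-0.02, 0.844, 0.536, 1028.031], [0.0, 0.0, 0.0, 1.0]] ['frame', 'fx', 'fy', 'cx', 'cy', 'world_from_camera']
```

View pics/scene0.png

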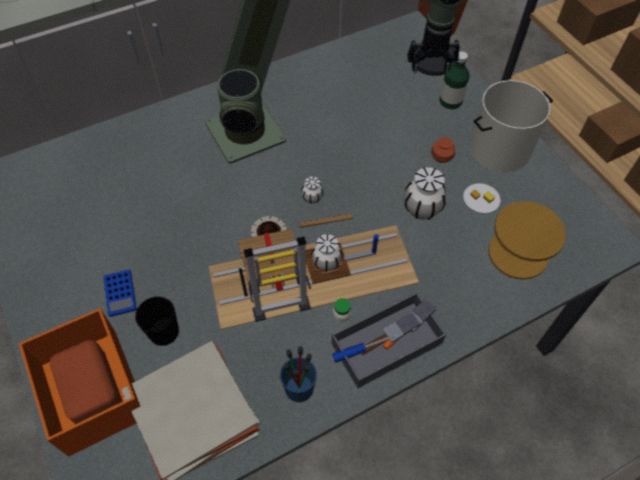

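View pics/side0.png

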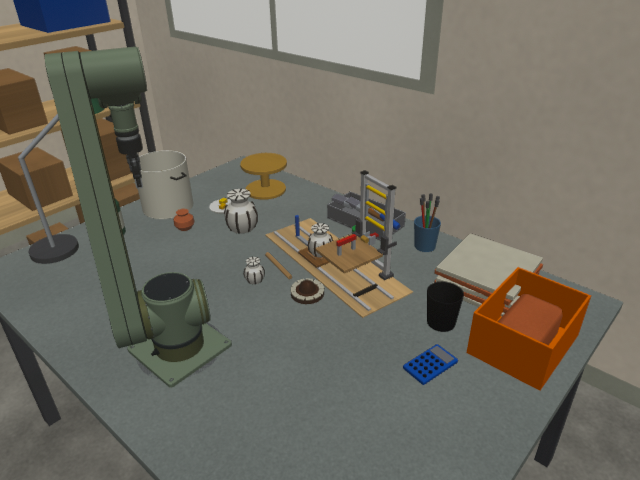

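The scene picture shows three pot lookalikes: the small one at (312,190), the middle one standing on the bat at (327,253), and the large one at (426,193). The middle-sized one on the bat fits the description. The stand is at about (290,275), the red grip at about (275,265), the blue post at (375,244). The side view shows the same, with the grip at (346,240), post at (297,225) and uprights around (378,220). I'll confirm in enlarged crops.

```bash
python3 - <<'E'
import cv2
a=cv2.imread("pics/scene0.png")[200:330,205:425]; cv2.imwrite("pics/sc1.png",cv2.convertScaleAbs(cv2.resize(a,None,fx=3.6,fy=3.6,interpolation=cv2.INTER_CUBIC),alpha=1.4))
a=cv2.imread("pics/side0.png")[165:315,250:420]; cv2.imwrite("pics/si1.png",cv2.convertScaleAbs(cv2.resize(a,None,fx=4,fy=4,interpolation=cv2.INTER_CUBIC),alpha=1.3))
E
```

```text
(no output)
```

View pics/sc1.png

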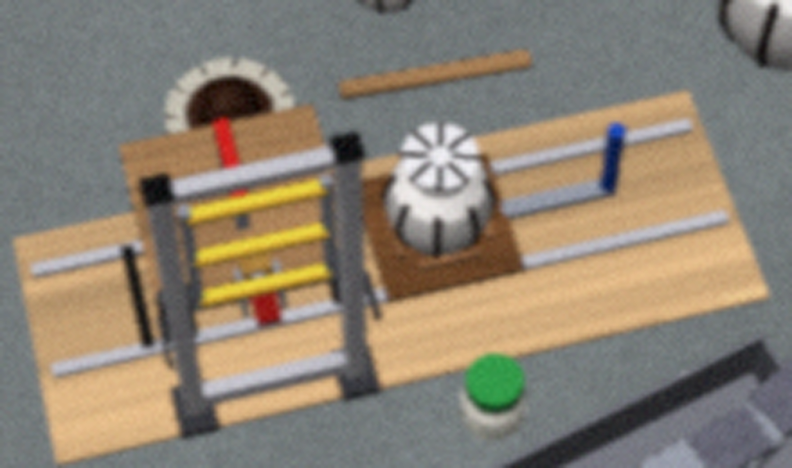

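View pics/si1.png

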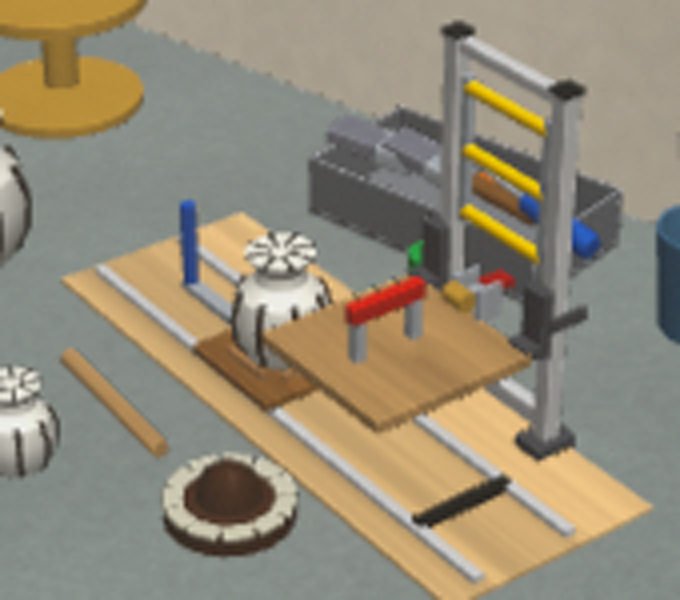

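The crops confirm the pot: the middle-sized striped pot stands on the bat, scene crop (440,190), side crop (282,290). The post top is at scene crop (616,129) and side crop (188,203). The upright caps are at scene crop (157,188) and (347,147). The flower sits just beside the shelf on its -x side.

```bash
cat > fit.py <<'E'
import numpy as np,pickle
from scipy.optimize import least_squares
C={n:pickle.load(open(f"{n}0.pkl","rb")) for n in("scene","side")}
def proj(c,P):
    T=np.linalg.inv(c["world_from_camera"]); p=np.atleast_2d(P)@T[:3,:3].T+T[:3,3]
    return np.c_[c["cx"]+c["fx"]*p[:,0]/-p[:,2], c["cy"]-c["fy"]*p[:,1]/-p[:,2]]
def ray(c,uv):
    T=c["world_from_camera"]; d=np.array([(uv[0]-c["cx"])/c["fx"],-(uv[1]-c["cy"])/c["fy"],-1])
    return T[:3,3],T[:3,:3]@d
E
python3 - <<'E'
from fit import *
sc=lambda u,v:(205+u/3.6,200+v/3.6); si=lambda u,v:(250+u/4,165+v/4)
# cam, pixel, stand pt, moves with bat
D=[("scene",sc(347,145),(105,62,326),0),("scene",sc(157,186),(105,-62,326),0),("side",si(458,28),(105,62,326),0),("side",si(567,88),(105,-62,326),0),
("scene",sc(616,128),(0,140,99),1),("side",si(188,204),(0,140,99),1),
("side",si(350,313),(-45,0,154),0),("side",si(423,288),(25,0,154),0),("scene",sc(221,121),(-45,0,162),0),
("side",si(380,425),(-75,-75,112),0),("side",si(262,340),(-75,75,112),0),("scene",sc(122,147),(-75,-75,112),0),("scene",sc(313,106),(-75,75,112),0)]
def res(p,full=False):
    x,y,a,b=p; R=np.array([[np.cos(a),-np.sin(a)],[np.sin(a),np.cos(a)]]); o=[]
    for n,uv,P,m in D:
        q=np.array(P,float); q[1]+=b*m; w=np.r_[R@q[:2]+[x,y],q[2]]; o.append((proj(C[n],w)[0]-uv))
    return np.ravel(o)
best=min((least_squares(res,[500,0,a,150],loss="soft_l1") for a in np.arange(-3,3.2,.5)),key=lambda r:r.cost)
x,y,a,b=best.x; print(best.x,np.degrees(a)); print(np.round(res(best.x).reshape(-1,2),1).tolist())
f=lambda X,Y:np.round([x+np.cos(a)*X-np.sin(a)*Y,y+np.sin(a)*X+np.cos(a)*Y],1)
print("grip",f(-10,0),"post",f(0,140+b),"posthome",f(0,140),"reach",np.hypot(*f(-10,0)),np.hypot(*f(0,140+b)))
# triangulate post top
A=[];B=[]
for n,uv in(("scene",sc(616,128)),("side",si(188,204))):
    o,d=ray(C[n],uv); d/=np.linalg.norm(d); M=np.eye(3)-np.outer(d,d); A.append(M);B.append(M@o)
print("post tri",np.linalg.solve(sum(A),sum(B)))
E
```

```text
[ 5.40761383e+02 -1.57978235e+02 -2.27638095e-01  1.54966276e+02] -13.042702089317292
[[0.2, 0.5], [-0.1, 0.9], [-0.0, -0.3], [0.2, -0.6], [-0.1, 0.5], [-0.4, -0.1], [-0.1, 0.6], [-0.2, -0.6], [-0.4, -0.4], [-0.3, -0.8], [-0.3, -2.2], [-1.2, -0.5], [-0.3, -0.9]]
grip [ 531.  -155.7] post [607.3 129.4] posthome [572.4 -21.6] reach 553.3565667813115 620.9328868726474
post tri [607.12844672 128.85476175  99.85958643]
```

The fit is consistent: residuals are within about 1 px, the post triangulates to z=99.9 against 99 given, and the bat is 155 mm out as stated. The stand is at (540.8,-158), yaw -13.04°. Next I move above the grip, turning the tool by +12.9°.

move_arm --plan '[{"rot":[0,0,3],"offset":[0.02,-0.05,0.03],"jaw":1},{"rot":[0,0,6],"offset":[0.04,-0.1,0.03],"jaw":1},{"rot":[0,0,9],"offset":[0.06,-0.15,0.03],"jaw":1},{"rot":[0,0,12.9],"offset":[0.085,-0.205,0.03],"jaw":1},{"rot":[0,0,12.9],"offset":[0.11,-0.26,0.03],"jaw":1},{"rot":[0,0,12.9],"offset":[0.13,-0.315,0.03],"jaw":1},{"rot":[0,0,12.9],"offset":[0.155,-0.37,0.03],"jaw":1},{"rot":[0,0,12.9],"offset":[0.18,-0.425,0.03],"jaw":1},{"rot":[0,0,12.9],"offset":[0.2,-0.48,0.03],"jaw":1},{"rot":[0,0,12.9],"offset":[0.22,-0.53,0.03],"jaw":1}]' --force 20

```text
clock: 1.35
ee_pos: [471.7, -15.0, 261.1]
orientation: [3.141, -0.0, 2.913]
contact_force: [0.5, 0.4, 0.0]
width: 85.3
grasp_force: 0.0
```

move_arm --plan '[{"rot":[0,0,0],"offset":[0.02,-0.05,0],"jaw":1},{"rot":[0,0,0],"offset":[0.04,-0.1,0],"jaw":1},{"rot":[0,0,0],"offset":[0.0594,-0.1428,0],"jaw":1},{"rot":[0,0,0],"offset":[0.0594,-0.1428,0],"jaw":1},{"rot":[0,0,0],"offset":[0.0594,-0.1428,0],"jaw":1}]'

```text
clock: 1.98
ee_pos: [530.4, -155.3, 260.8]
orientation: [3.141, -0.002, 2.914]
contact_force: [-0.3, 0.8, 0.6]
width: 85.6
grasp_force: 0.0
```

```bash
python3 - <<'E'
from bench import monitor, read_camera
import cv2, pickle, numpy as np
from scipy.spatial.transform import Rotation as Ro
s=monitor.get_state(); c=read_camera("wrist"); pickle.dump((s,c),open("w1.pkl","wb"))
print(s["ee_pos"],s["orientation"],s["q"],np.round(c["T_tool_cam"],3).tolist(),c["fx"],c["cx"],c["cy"])
f=c["frame"]; cv2.imwrite("pics/w1.png",f[:,:,::-1])
T=np.eye(4);T[:3,:3]=Ro.from_euler("xyz",s["orientation"]).as_matrix();T[:3,3]=s["ee_pos"];W=T@c["T_tool_cam"]
h=cv2.cvtColor(f,cv2.COLOR_RGB2HSV); m=(((h[...,0]<6)|(h[...,0]>174))&(h[...,1]>180)&(h[...,2]>80)).astype(np.uint8)
n,l,st,ce=cv2.connectedComponentsWithStats(m)
for i in range(1,n):
    if st[i,4]>150:
        r=cv2.minAreaRect(np.argwhere(l==i)[:,::-1].astype(np.float32)); print(st[i],r)
        for uv in (r[0],*cv2.boxPoints(r)):
            d=W[:3,:3]@np.array([(uv[0]-c["cx"])/c["fx"],-(uv[1]-c["cy"])/c["fy"],-1]);o=W[:3,3]
            print(np.round(uv,1),np.round(o+d*(162-o[2])/d[2],1))
E
```

```text
[ 530.37058774 -155.2590295   260.75016502] [ 3.14088828e+00 -1.79408826e-03  2.91363361e+00] [-3.05915336e-01  2.67996332e-01  1.56373219e+00  5.81936581e-04
  1.31170767e+00 -1.64890160e+00] [[0.001, 0.949, 0.316, 81.532], [1.0, -0.0, -0.001, 0.874], [-0.001, 0.316, -0.949, -142.674], [0.0, 0.0, 0.0, 1.0]] 343.14274900165486 319.67620958555545 243.73079508589726
[ 312  196   16   89 1386] ((319.5, 240.0), (88.0, 15.0), 90.0)
[319.5 240. ] [ 526.4 -153.3  162. ]
[312. 196.] [ 493.3 -151.1  162. ]
[327. 196.] [ 495.7 -140.8  162. ]
[327. 284.] [ 562.4 -155.7  162. ]
[312. 284.] [ 559.8 -167.   162. ]
[310 335  19  22 409] ((319.0, 345.5), (21.0, 18.0), 90.0)
[319.  345.5] [ 615.  -174.2  162. ]
[310. 335.] [ 603.7 -179.1  162. ]
[328. 335.] [ 607.  -164.9  162. ]
[328. 356.] [ 626.6 -169.3  162. ]
[310. 356.] [ 623.3 -183.8  162. ]
```

View pics/w1.png

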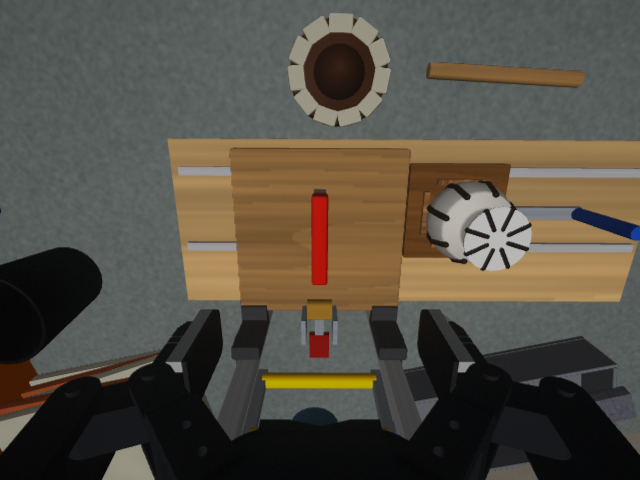

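The wrist view shows the red grip bar vertical at column 319.5, rows 196–284, midway between the open fingers. It agrees with the fit to about 1 mm across the bar. I'll descend around it and close at 20 N.

move_arm --plan '[{"rot":[0,0,0],"offset":[0,0.0004,-0.03],"jaw":1},{"rot":[0,0,0],"offset":[0,0.0004,-0.06],"jaw":1},{"rot":[0,0,0],"offset":[0,0.0004,-0.09],"jaw":1},{"rot":[0,0,0],"offset":[0,0.0004,-0.11],"jaw":1},{"rot":[0,0,0],"offset":[0,0.0004,-0.1255],"jaw":1},{"rot":[0,0,0],"offset":[0,0.0004,-0.1255],"jaw":0.5},{"rot":[0,0,0],"offset":[0,0.0004,-0.1255],"jaw":0.35},{"rot":[0,0,0],"offset":[0,0.0004,-0.1255],"jaw":0.25},{"rot":[0,0,0],"offset":[0,0.0004,-0.1255],"jaw":0.25}]' --force 20

```text
clock: 3.15
ee_pos: [531.3, -155.5, 136.5]
orientation: [3.142, 0.001, 2.914]
contact_force: [-0.9, -0.0, 0.2]
width: 21.2
grasp_force: 0.0
```

move_arm --plan '[{"rot":[0,0,0],"offset":[0,0,0],"jaw":0.2},{"rot":[0,0,0],"offset":[0,0,0],"jaw":0.16},{"rot":[0,0,0],"offset":[0,0,0],"jaw":0.13},{"rot":[0,0,0],"offset":[0,0,0],"jaw":0.0},{"rot":[0,0,0],"offset":[0,0,0],"jaw":0.0}]' --force 20

```text
clock: 3.78
ee_pos: [530.9, -155.6, 136.0]
orientation: [-3.141, 0.0, 2.914]
contact_force: [0.2, -1.9, 1.0]
width: 11.6
grasp_force: 20.0
```

Gripped: width 11.6 mm, grip 20 N, lateral force about 2 N. I'll raise the grip force and lift slowly.

move_arm --plan '[{"rot":[0,0,0],"offset":[0,0,0],"jaw":0},{"rot":[0,0,0],"offset":[0,0,0.001],"jaw":0},{"rot":[0,0,0],"offset":[0,0,0.003],"jaw":0},{"rot":[0,0,0],"offset":[0,0,0.006],"jaw":0},{"rot":[0,0,0],"offset":[0,0,0.009],"jaw":0},{"rot":[0,0,0],"offset":[0,0,0.012],"jaw":0},{"rot":[0,0,0],"offset":[0,0,0.015],"jaw":0},{"rot":[0,0,0],"offset":[0,0,0.018],"jaw":0},{"rot":[0,0,0],"offset":[0,0,0.021],"jaw":0},{"rot":[0,0,0],"offset":[0,0,0.024],"jaw":0}]' --force 50

```text
clock: 5.03
ee_pos: [530.9, -155.5, 160.1]
orientation: [-3.141, 0.0, 2.914]
contact_force: [0.7, -5.7, -6.8]
width: 11.1
grasp_force: 49.6
```

move_arm --plan '[{"rot":[0,0,0],"offset":[0,0,0.003],"jaw":0},{"rot":[0,0,0],"offset":[0,0,0.006],"jaw":0},{"rot":[0,0,0],"offset":[0,0,0.009],"jaw":0},{"rot":[0,0,0],"offset":[0,0,0.012],"jaw":0},{"rot":[0,0,0],"offset":[0,0,0.015],"jaw":0}]'

```text
clock: 5.65
ee_pos: [530.9, -155.5, 174.8]
orientation: [-3.141, -0.0, 2.914]
contact_force: [2.2, -5.4, -8.1]
width: 11.1
grasp_force: 49.4
```

move_arm --plan '[{"rot":[0,0,0],"offset":[0,0,0.003],"jaw":0},{"rot":[0,0,0],"offset":[0,0,0.006],"jaw":0},{"rot":[0,0,0],"offset":[0,0,0.009],"jaw":0},{"rot":[0,0,0],"offset":[0,0,0.012],"jaw":0}]'

```text
clock: 6.15
ee_pos: [530.9, -155.5, 186.9]
orientation: [-3.141, 0.0, 2.914]
contact_force: [1.4, -4.6, -7.1]
width: 11.0
grasp_force: 49.4
```

move_arm --plan '[{"rot":[0,0,0],"offset":[0,0,0.003],"jaw":0},{"rot":[0,0,0],"offset":[0,0,0.006],"jaw":0},{"rot":[0,0,0],"offset":[0,0,0.009],"jaw":0}]'

```text
clock: 6.52
ee_pos: [530.9, -155.5, 195.9]
orientation: [-3.141, 0.0, 2.914]
contact_force: [1.5, -5.3, -6.8]
width: 11.0
grasp_force: 49.5
```

```bash
python3 - <<'E'
from bench import monitor, read_camera
import cv2
s=monitor.get_state(); print(s["ee_pos"],s["contact_force"],s["width"])
a=read_camera("side")["frame"][155:275,320:420,::-1]
cv2.imwrite("pics/si2.png",cv2.convertScaleAbs(cv2.resize(a,None,fx=5,fy=5,interpolation=cv2.INTER_CUBIC),alpha=1.4))
E
```

```text
[ 530.90829521 -155.50769855  195.91630536] [ 1.49500472 -5.32557872 -6.76216222] 11.009770238755726
```

View pics/si2.png

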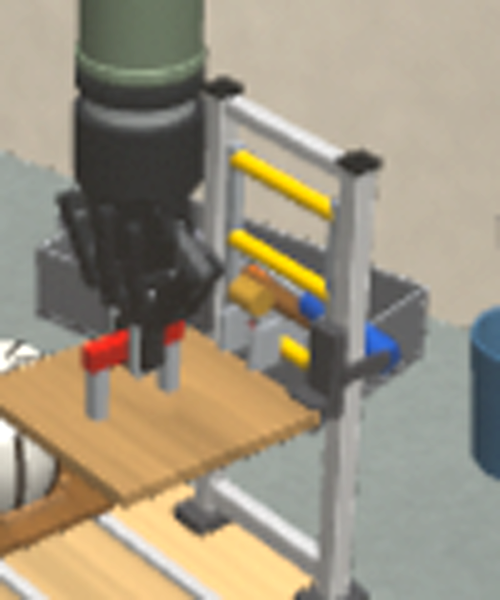

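The picture shows the shelf raised about 60 mm, with the pawl at (260,320) level with the lowest rung and the middle rung still above it. A total lift of 85 mm is past the lowest rung (click at 82 mm at most) and below the next rung's click (98 mm at least), whatever the strip height. I'll go there.

move_arm --plan '[{"rot":[0,0,0],"offset":[0,0,0.003],"jaw":0},{"rot":[0,0,0],"offset":[0,0,0.006],"jaw":0},{"rot":[0,0,0],"offset":[0,0,0.009],"jaw":0},{"rot":[0,0,0],"offset":[0,0,0.012],"jaw":0}]'

```text
clock: 7.08
ee_pos: [530.9, -155.5, 207.9]
orientation: [-3.141, 0.0, 2.914]
contact_force: [1.6, -4.5, -5.8]
width: 11.0
grasp_force: 50.5
```

move_arm --plan '[{"rot":[0,0,0],"offset":[0,0,0.003],"jaw":0},{"rot":[0,0,0],"offset":[0,0,0.006],"jaw":0},{"rot":[0,0,0],"offset":[0,0,0.009],"jaw":0},{"rot":[0,0,0],"offset":[0,0,0.012],"jaw":0},{"rot":[0,0,0],"offset":[0,0,0.013],"jaw":0},{"rot":[0,0,0],"offset":[0,0,0.013],"jaw":0},{"rot":[0,0,0],"offset":[0,0,0.013],"jaw":0},{"rot":[0,0,0],"offset":[0,0,0.013],"jaw":0}]'

```text
clock: 8.07
ee_pos: [530.9, -155.5, 221.0]
orientation: [-3.141, 0.0, 2.914]
contact_force: [0.5, -3.9, -4.7]
width: 11.1
grasp_force: 50.6
```

```bash
python3 - <<'E'
from bench import monitor, read_camera
import cv2,numpy as np
s=monitor.get_state(); print(s["ee_pos"],s["contact_force"],s["width"])
a=read_camera("side")["frame"][155:255,340:420,::-1];b=read_camera("scene")["frame"][225:325,235:315,::-1]
cv2.imwrite("pics/si3.png",cv2.convertScaleAbs(cv2.resize(np.hstack([a,b]),None,fx=5,fy=5,interpolation=cv2.INTER_CUBIC),alpha=1.4))
E
```

```text
[ 530.89955762 -155.51344664  220.99803832] [ 0.46479204 -3.86547819 -4.7237478 ] 11.147462240515503
```

View pics/si3.png

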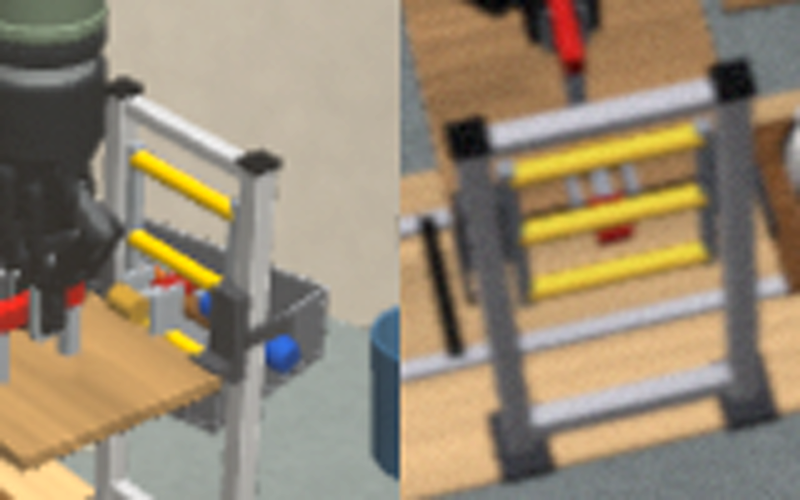

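The right (scene) half shows the red nose at (613,235), below the middle rung and above the lowest rung at (615,270). The left half agrees, with the nose at (175,280) above the lowest rung at (185,343). The pawl is past the lowest rung, so I lower 19 mm freely, since contact is not possible before 23 mm. After that I use small steps and watch the force.

move_arm --plan '[{"rot":[0,0,0],"offset":[0,0,-0.002],"jaw":0},{"rot":[0,0,0],"offset":[0,0,-0.004],"jaw":0},{"rot":[0,0,0],"offset":[0,0,-0.006],"jaw":0},{"rot":[0,0,0],"offset":[0,0,-0.008],"jaw":0},{"rot":[0,0,0],"offset":[0,0,-0.01],"jaw":0},{"rot":[0,0,0],"offset":[0,0,-0.012],"jaw":0},{"rot":[0,0,0],"offset":[0,0,-0.014],"jaw":0},{"rot":[0,0,0],"offset":[0,0,-0.016],"jaw":0},{"rot":[0,0,0],"offset":[0,0,-0.018],"jaw":0},{"rot":[0,0,0],"offset":[0,0,-0.019],"jaw":0}]'

```text
clock: 9.43
ee_pos: [530.9, -155.5, 201.8]
orientation: [-3.141, 0.0, 2.914]
contact_force: [1.5, -4.8, -4.7]
width: 10.6
grasp_force: 50.7
```

```bash
python3 - <<'E'
from bench import monitor, read_camera
import cv2,numpy as np
s=monitor.get_state(); print(s["ee_pos"],s["contact_force"],s["width"])
a=read_camera("side")["frame"][175:255,350:400,::-1];b=read_camera("scene")["frame"][245:325,235:295,::-1]
cv2.imwrite("pics/si4.png",cv2.convertScaleAbs(cv2.resize(np.hstack([a,b]),None,fx=7,fy=7,interpolation=cv2.INTER_CUBIC),alpha=1.4))
E
```

```text
[ 530.90682815 -155.52586434  201.75338944] [ 1.50022385 -4.76213905 -4.72987812] 10.645305944984603
```

View pics/si4.png

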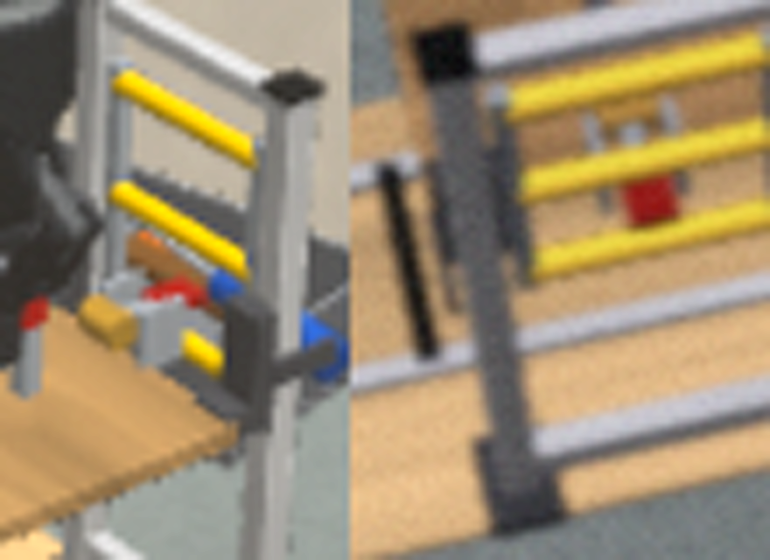

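The nose is at left (175,292) and right (650,200), still above the lowest rung. I triangulate the gap before stepping on.

```bash
python3 - <<'E'
from fit import *
a=-.2276; R=np.array([[np.cos(a),-np.sin(a),0],[np.sin(a),np.cos(a),0],[0,0,1]]); o0=np.array([540.8,-158,0])
def at(n,uv,k,v):   # ray in the stand frame where coordinate k = v
    o,d=ray(C[n],uv); o=R.T@(o-o0); d=R.T@d; return np.round(o+d*(v-o[k])/d[k],1)
si=lambda u,v:(350+u/7,175+v/7); sc=lambda u,v:(235+(u-350)/7,245+v/7)
for n,l in(("side",[("top",si(185,117)),("mid",si(180,229)),("low",si(203,352))]),("scene",[("top",sc(640,77)),("mid",sc(645,160)),("low",sc(650,237))])):
    for k,uv in l: print(n,k,"x=105:",at(n,uv,0,105),"x=115",at(n,uv,0,115))
print("nose side y=0",at("side",si(175,292),1,0)," scene tip low edge at y=0 for x",[at("scene",sc(652,222),0,x) for x in(95,105,115,125)],"upper edge",[at("scene",sc(648,178),0,x) for x in(85,95,105,115)])
E
```

```text
side top x=105: [105.    3.6 281.5] x=115 [115.   14.7 273.7]
side mid x=105: [105.    3.4 226.3] x=115 [115.   14.6 217.9]
side low x=105: [105.  -15.5 172.3] x=115 [115.   -4.6 163.4]
scene top x=105: [105.    0.5 284.7] x=115 [115.   -0.9 301.1]
scene mid x=105: [105.   -0.7 230.2] x=115 [115.   -2.1 247.4]
scene low x=105: [105.   -1.8 176.4] x=115 [115.   -3.1 194.3]
nose side y=0 [100.7   0.  197.4]  scene tip low edge at y=0 for x [array([ 95. ,   0.9, 168.9]), array([105. ,  -0.5, 186.7]), array([115. ,  -1.9, 204.4]), array([125. ,  -3.2, 222.2])] upper edge [array([ 85. ,   2.4, 182.9]), array([ 95. ,   1.1, 200.3]), array([105. ,  -0.3, 217.6]), array([115. ,  -1.7, 235. ])]
```

The lowest rung's top is at about 179.5 mm and the nose is some 10 mm above it. The shelf is 65.8 mm up, and seating is possible from 62 mm down. I'll move 3 mm, then take 1.5 mm steps.

move_arm --plan '[{"rot":[0,0,0],"offset":[0,0,-0.001],"jaw":0},{"rot":[0,0,0],"offset":[0,0,-0.002],"jaw":0},{"rot":[0,0,0],"offset":[0,0,-0.003],"jaw":0},{"rot":[0,0,0],"offset":[0,0,-0.004],"jaw":0},{"rot":[0,0,0],"offset":[0,0,-0.004],"jaw":0}]'

```text
clock: 10.15
ee_pos: [530.9, -155.5, 197.7]
orientation: [-3.141, 0.0, 2.914]
contact_force: [1.2, -5.1, -6.0]
width: 11.0
grasp_force: 50.7
```

move_arm --plan '[{"rot":[0,0,0],"offset":[0,0,-0.0005],"jaw":0},{"rot":[0,0,0],"offset":[0,0,-0.001],"jaw":0},{"rot":[0,0,0],"offset":[0,0,-0.0015],"jaw":0},{"rot":[0,0,0],"offset":[0,0,-0.0015],"jaw":0}]'

```text
clock: 10.65
ee_pos: [530.9, -155.5, 196.3]
orientation: [-3.141, 0.0, 2.914]
contact_force: [0.7, -4.7, -5.4]
width: 11.4
grasp_force: 50.7
```

move_arm --plan '[{"rot":[0,0,0],"offset":[0,0,-0.0005],"jaw":0},{"rot":[0,0,0],"offset":[0,0,-0.001],"jaw":0},{"rot":[0,0,0],"offset":[0,0,-0.0015],"jaw":0},{"rot":[0,0,0],"offset":[0,0,-0.0015],"jaw":0}]'

```text
clock: 11.15
ee_pos: [530.9, -155.5, 194.8]
orientation: [-3.141, 0.0, 2.914]
contact_force: [0.4, -5.0, -6.0]
width: 11.1
grasp_force: 50.7
```

move_arm --plan '[{"rot":[0,0,0],"offset":[0,0,-0.0005],"jaw":0},{"rot":[0,0,0],"offset":[0,0,-0.001],"jaw":0},{"rot":[0,0,0],"offset":[0,0,-0.0015],"jaw":0},{"rot":[0,0,0],"offset":[0,0,-0.0015],"jaw":0}]'

```text
clock: 11.65
ee_pos: [530.9, -155.5, 193.3]
orientation: [-3.141, 0.0, 2.914]
contact_force: [0.9, -4.8, -5.5]
width: 10.9
grasp_force: 50.7
```

move_arm --plan '[{"rot":[0,0,0],"offset":[0,0,-0.0005],"jaw":0},{"rot":[0,0,0],"offset":[0,0,-0.001],"jaw":0},{"rot":[0,0,0],"offset":[0,0,-0.0015],"jaw":0},{"rot":[0,0,0],"offset":[0,0,-0.0015],"jaw":0}]'

```text
clock: 12.15
ee_pos: [530.9, -155.5, 191.8]
orientation: [-3.141, 0.0, 2.914]
contact_force: [0.7, -4.2, -5.2]
width: 11.3
grasp_force: 50.7
```

move_arm --plan '[{"rot":[0,0,0],"offset":[0,0,-0.0005],"jaw":0},{"rot":[0,0,0],"offset":[0,0,-0.001],"jaw":0},{"rot":[0,0,0],"offset":[0,0,-0.0015],"jaw":0},{"rot":[0,0,0],"offset":[0,0,-0.0015],"jaw":0}]'

```text
clock: 12.65
ee_pos: [530.9, -155.5, 190.3]
orientation: [-3.141, 0.0, 2.914]
contact_force: [1.0, -5.0, -5.9]
width: 11.2
grasp_force: 50.7
```

move_arm --plan '[{"rot":[0,0,0],"offset":[0,0,-0.0005],"jaw":0},{"rot":[0,0,0],"offset":[0,0,-0.001],"jaw":0},{"rot":[0,0,0],"offset":[0,0,-0.0015],"jaw":0},{"rot":[0,0,0],"offset":[0,0,-0.0015],"jaw":0}]'

```text
clock: 13.15
ee_pos: [530.9, -155.5, 188.8]
orientation: [-3.141, 0.0, 2.914]
contact_force: [1.1, -4.9, -5.1]
width: 11.4
grasp_force: 50.7
```

move_arm --plan '[{"rot":[0,0,0],"offset":[0,0,-0.0005],"jaw":0},{"rot":[0,0,0],"offset":[0,0,-0.001],"jaw":0},{"rot":[0,0,0],"offset":[0,0,-0.0015],"jaw":0},{"rot":[0,0,0],"offset":[0,0,-0.0015],"jaw":0}]'

```text
clock: 13.65
ee_pos: [530.9, -155.5, 187.3]
orientation: [-3.141, 0.0, 2.914]
contact_force: [1.8, -5.0, -5.7]
width: 11.2
grasp_force: 50.7
```

move_arm --plan '[{"rot":[0,0,0],"offset":[0,0,-0.0005],"jaw":0},{"rot":[0,0,0],"offset":[0,0,-0.001],"jaw":0},{"rot":[0,0,0],"offset":[0,0,-0.0015],"jaw":0},{"rot":[0,0,0],"offset":[0,0,-0.0015],"jaw":0}]'

```text
clock: 14.15
ee_pos: [530.9, -155.5, 186.4]
orientation: [-3.141, 0.0, 2.914]
contact_force: [-1.4, -5.5, -1.7]
width: 11.2
grasp_force: 51.3
```

```bash
python3 - <<'E'
from bench import monitor, read_camera
import cv2,numpy as np
s=monitor.get_state(); print(s["ee_pos"],s["contact_force"],s["width"])
a=read_camera("side")["frame"][175:255,350:400,::-1];b=read_camera("scene")["frame"][245:325,235:295,::-1]
cv2.imwrite("pics/si5.png",cv2.convertScaleAbs(cv2.resize(np.hstack([a,b]),None,fx=7,fy=7,interpolation=cv2.INTER_CUBIC),alpha=1.4))
E
```

```text
[ 530.92666597 -155.50266905  186.40584588] [-1.4238946  -5.45261395 -1.73734277] 11.170151266645897
```

View pics/si5.png

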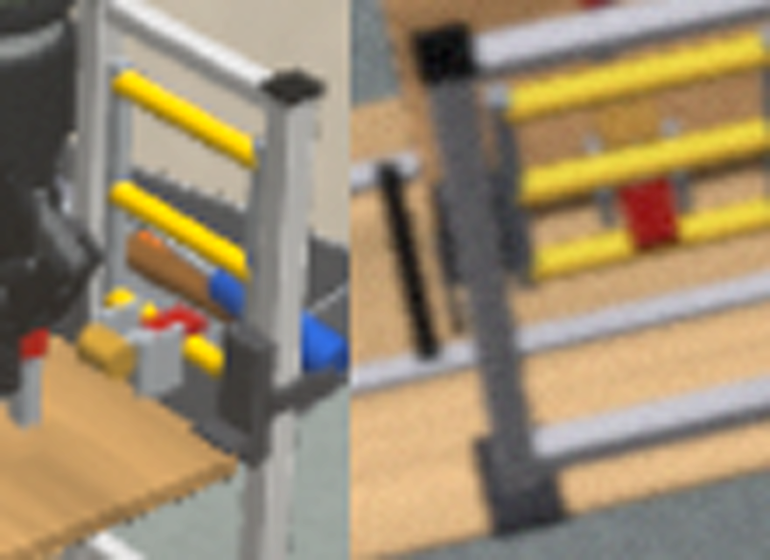

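The nose now lies on the lowest rung, right (650,215) over rung (650,235), and the wrist load fell from 5.5 to 1.7 N: it has landed, 50 mm above start. I lower 0.4 mm more, relax the grip, then open.

move_arm --plan '[{"rot":[0,0,0],"offset":[0,0,-0.0002],"jaw":0},{"rot":[0,0,0],"offset":[0,0,-0.0004],"jaw":0},{"rot":[0,0,0],"offset":[0,0,-0.0004],"jaw":0}]' --force 20

```text
clock: 14.62
ee_pos: [530.9, -155.5, 186.3]
orientation: [-3.141, 0.001, 2.914]
contact_force: [-1.1, -5.4, 0.2]
width: 10.9
grasp_force: 51.5
```

move_arm --plan '[{"rot":[0,0,0],"offset":[0,0,0],"jaw":0.15},{"rot":[0,0,0],"offset":[0,0,0],"jaw":0.2},{"rot":[0,0,0],"offset":[0,0,0],"jaw":0.3},{"rot":[0,0,0],"offset":[0,0,0],"jaw":0.4},{"rot":[0,0,0],"offset":[0,0,0],"jaw":0.6},{"rot":[0,0,0],"offset":[0,0,0],"jaw":0.6},{"rot":[0,0,0],"offset":[0,0,0],"jaw":0.6}]'

```text
clock: 15.5
ee_pos: [530.9, -155.3, 185.4]
orientation: [3.141, -0.0, 2.914]
contact_force: [0.0, -0.1, -0.0]
width: 51.3
grasp_force: 0.0
```

Released, with zero force on the tool. I retreat straight up and go over to the blue post.

move_arm --plan '[{"rot":[0,0,0],"offset":[0,0,0],"jaw":0.6},{"rot":[0,0,0],"offset":[0,0,0.02],"jaw":0.7},{"rot":[0,0,0],"offset":[0,0,0.045],"jaw":0.7},{"rot":[0,0,0],"offset":[0,0,0.075],"jaw":0.7},{"rot":[0,0,0],"offset":[0.012,0.045,0.075],"jaw":0.7},{"rot":[0,0,0],"offset":[0.025,0.095,0.075],"jaw":0.7},{"rot":[0,0,0],"offset":[0.04,0.15,0.075],"jaw":0.7},{"rot":[0,0,0],"offset":[0.055,0.205,0.075],"jaw":0.7},{"rot":[0,0,0],"offset":[0.07,0.26,0.075],"jaw":0.7},{"rot":[0,0,0],"offset":[0.0763,0.2847,0.075],"jaw":0.7}]'

```text
clock: 16.75
ee_pos: [607.6, 132.4, 260.1]
orientation: [3.141, -0.0, 2.917]
contact_force: [0.0, -0.8, 0.0]
width: 60.0
grasp_force: 0.0
```

```bash
python3 - <<'E'
from bench import monitor, read_camera
import cv2, numpy as np
from scipy.spatial.transform import Rotation as Ro
s=monitor.get_state(); c=read_camera("wrist"); f=c["frame"]; cv2.imwrite("pics/w2.png",f[:,:,::-1])
print(s["ee_pos"],s["contact_force"])
T=np.eye(4);T[:3,:3]=Ro.from_euler("xyz",s["orientation"]).as_matrix();T[:3,3]=s["ee_pos"];W=T@c["T_tool_cam"]
h=cv2.cvtColor(f,cv2.COLOR_RGB2HSV); m=((abs(h[...,0].astype(int)-113)<10)&(h[...,1]>170)&(h[...,2]>50)).astype(np.uint8)
n,l,st,ce=cv2.connectedComponentsWithStats(m)
P=np.linalg.inv(W)
for z in(20,99):
    q=P@[607.3,129.4,z,1]; print("predicted",z,c["cx"]+c["fx"]*q[0]/-q[2],c["cy"]-c["fy"]*q[1]/-q[2])
for i in range(1,n):
    if st[i,4]>100: print(st[i],ce[i])
E
```

```text
[607.61427209 132.38163132 260.07116197] [ 0.03922304 -0.7963525   0.0258515 ]
predicted 20 315.91167918313084 205.73005122970082
predicted 99 315.1143545057087 223.8884551926178
[312 215  12  15 150] [317.62666667 221.78666667]
[165 423  28  16 293] [180.58703072 431.50170648]
```

View pics/w2.png

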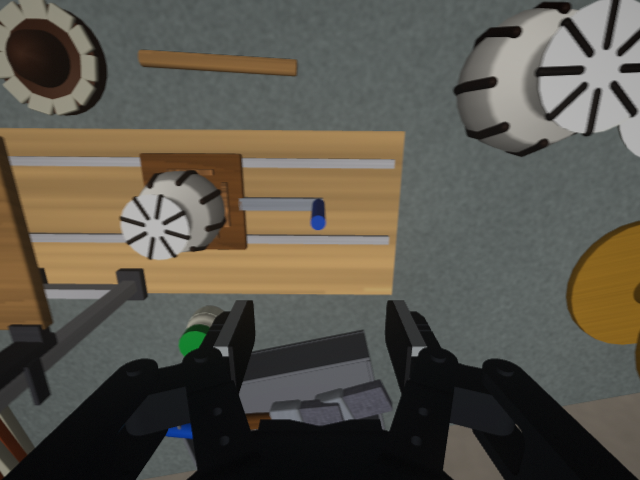

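The wrist view shows the blue post at (318,222), 2 px from prediction, with the pot standing upright on the bat at (180,215). I descend and close gently.

move_arm --plan '[{"rot":[0,0,0],"offset":[0,0,0],"jaw":0.7},{"rot":[0,0,0],"offset":[0,0,-0.03],"jaw":0.7},{"rot":[0,0,0],"offset":[0,0,-0.06],"jaw":0.7},{"rot":[0,0,0],"offset":[0,0,-0.09],"jaw":0.7},{"rot":[0,0,0],"offset":[0,0,-0.12],"jaw":0.7},{"rot":[0,0,0],"offset":[0,0,-0.15],"jaw":0.7},{"rot":[0,0,0],"offset":[0,0,-0.175],"jaw":0.7},{"rot":[0,0,0],"offset":[0,0,-0.19],"jaw":0.6},{"rot":[0,0,0],"offset":[0,0,-0.2],"jaw":0.4},{"rot":[0,0,0],"offset":[0,0,-0.2],"jaw":0.3}]' --force 25

```text
clock: 18.05
ee_pos: [607.2, 129.0, 60.3]
orientation: [-3.141, -0.0, 2.914]
contact_force: [-0.5, 0.1, 0.6]
width: 25.7
grasp_force: 0.0
```

move_arm --plan '[{"rot":[0,0,0],"offset":[0,0,0],"jaw":0.25},{"rot":[0,0,0],"offset":[0,0,0],"jaw":0.2},{"rot":[0,0,0],"offset":[0,0,0],"jaw":0.16},{"rot":[0,0,0],"offset":[0,0,0],"jaw":0.1},{"rot":[0,0,0],"offset":[0,0,0],"jaw":0.0},{"rot":[0,0,0],"offset":[0,0,0],"jaw":0.0}]' --force 25

```text
clock: 18.8
ee_pos: [607.7, 129.5, 61.2]
orientation: [3.141, 0.001, 2.914]
contact_force: [-0.1, 0.5, 5.5]
width: 13.4
grasp_force: 24.5
```

Gripped at width 13.4 mm. Now I slide along stand -y, direction (-0.2257, -0.9742), gently.

move_arm --plan '[{"rot":[0,0,0],"offset":[-0.0002,-0.001,0],"jaw":0},{"rot":[0,0,0],"offset":[-0.0007,-0.0029,0],"jaw":0},{"rot":[0,0,0],"offset":[-0.0014,-0.0058,0],"jaw":0},{"rot":[0,0,0],"offset":[-0.0023,-0.0097,0],"jaw":0},{"rot":[0,0,0],"offset":[-0.0032,-0.0136,0],"jaw":0},{"rot":[0,0,0],"offset":[-0.0041,-0.0175,0],"jaw":0},{"rot":[0,0,0],"offset":[-0.005,-0.0214,0],"jaw":0},{"rot":[0,0,0],"offset":[-0.0059,-0.0253,0],"jaw":0},{"rot":[0,0,0],"offset":[-0.0068,-0.0292,0],"jaw":0},{"rot":[0,0,0],"offset":[-0.0077,-0.0331,0],"jaw":0}]'

```text
clock: 20.05
ee_pos: [600.0, 96.9, 61.2]
orientation: [3.14, 0.001, 2.914]
contact_force: [-0.3, 0.9, 6.4]
width: 13.3
grasp_force: 24.6
```

move_arm --plan '[{"rot":[0,0,0],"offset":[-0.0009,-0.0039,0],"jaw":0},{"rot":[0,0,0],"offset":[-0.0018,-0.0078,0],"jaw":0},{"rot":[0,0,0],"offset":[-0.0027,-0.0117,0],"jaw":0},{"rot":[0,0,0],"offset":[-0.0036,-0.0156,0],"jaw":0},{"rot":[0,0,0],"offset":[-0.0045,-0.0195,0],"jaw":0},{"rot":[0,0,0],"offset":[-0.0054,-0.0234,0],"jaw":0},{"rot":[0,0,0],"offset":[-0.0063,-0.0273,0],"jaw":0},{"rot":[0,0,0],"offset":[-0.0072,-0.0312,0],"jaw":0},{"rot":[0,0,0],"offset":[-0.0081,-0.0351,0],"jaw":0},{"rot":[0,0,0],"offset":[-0.009,-0.039,0],"jaw":0}]'

```text
clock: 21.3
ee_pos: [590.7, 57.8, 61.2]
orientation: [3.14, 0.001, 2.914]
contact_force: [-1.0, 2.1, 5.4]
width: 13.4
grasp_force: 24.6
```

move_arm --plan '[{"rot":[0,0,0],"offset":[-0.0009,-0.0039,0],"jaw":0},{"rot":[0,0,0],"offset":[-0.0018,-0.0078,0],"jaw":0},{"rot":[0,0,0],"offset":[-0.0027,-0.0117,0],"jaw":0},{"rot":[0,0,0],"offset":[-0.0036,-0.0156,0],"jaw":0},{"rot":[0,0,0],"offset":[-0.0045,-0.0195,0],"jaw":0},{"rot":[0,0,0],"offset":[-0.0054,-0.0234,0],"jaw":0},{"rot":[0,0,0],"offset":[-0.0063,-0.0273,0],"jaw":0},{"rot":[0,0,0],"offset":[-0.0072,-0.0312,0],"jaw":0},{"rot":[0,0,0],"offset":[-0.0081,-0.0351,0],"jaw":0},{"rot":[0,0,0],"offset":[-0.009,-0.039,0],"jaw":0}]'

```text
clock: 22.55
ee_pos: [581.5, 18.8, 61.2]
orientation: [3.14, -0.0, 2.914]
contact_force: [-0.9, 1.6, 7.2]
width: 13.4
grasp_force: 24.7
```

move_arm --plan '[{"rot":[0,0,0],"offset":[-0.0009,-0.0039,0],"jaw":0},{"rot":[0,0,0],"offset":[-0.0018,-0.0078,0],"jaw":0},{"rot":[0,0,0],"offset":[-0.0027,-0.0117,0],"jaw":0},{"rot":[0,0,0],"offset":[-0.0036,-0.0156,0],"jaw":0},{"rot":[0,0,0],"offset":[-0.0045,-0.0195,0],"jaw":0},{"rot":[0,0,0],"offset":[-0.0054,-0.0234,0],"jaw":0},{"rot":[0,0,0],"offset":[-0.0063,-0.0273,0],"jaw":0},{"rot":[0,0,0],"offset":[-0.007,-0.0302,0],"jaw":0},{"rot":[0,0,0],"offset":[-0.0075,-0.0324,0],"jaw":0},{"rot":[0,0,0],"offset":[-0.0078,-0.034,0],"jaw":0}]'

```text
clock: 23.8
ee_pos: [573.4, -15.2, 61.2]
orientation: [3.141, -0.0, 2.914]
contact_force: [-1.8, 2.6, 7.5]
width: 13.4
grasp_force: 24.7
```

move_arm --plan '[{"rot":[0,0,0],"offset":[-0.0002,-0.001,0],"jaw":0},{"rot":[0,0,0],"offset":[-0.0004,-0.002,0],"jaw":0},{"rot":[0,0,0],"offset":[-0.0007,-0.003,0],"jaw":0},{"rot":[0,0,0],"offset":[-0.0009,-0.004,0],"jaw":0},{"rot":[0,0,0],"offset":[-0.0011,-0.005,0],"jaw":0}]'

```text
clock: 24.42
ee_pos: [572.2, -20.1, 61.1]
orientation: [3.141, -0.001, 2.914]
contact_force: [-3.2, 2.1, 7.2]
width: 13.0
grasp_force: 24.7
```

Next I feel for the end stop in small steps.

move_arm --plan '[{"rot":[0,0,0],"offset":[-0.0001,-0.0005,0],"jaw":0},{"rot":[0,0,0],"offset":[-0.0002,-0.001,0],"jaw":0},{"rot":[0,0,0],"offset":[-0.0003,-0.0015,0],"jaw":0},{"rot":[0,0,0],"offset":[-0.0004,-0.0019,0],"jaw":0}]'

```text
clock: 24.92
ee_pos: [572.0, -21.4, 61.2]
orientation: [3.139, -0.001, 2.913]
contact_force: [-2.8, 5.6, 7.1]
width: 13.1
grasp_force: 24.9
```

The force rose to 5.6 N and the arm lags about 1.2 mm behind the command, within 1 mm of the expected home position: the end stop is reached. I release and back off upward.

move_arm --plan '[{"rot":[0,0,0],"offset":[0,0,0],"jaw":0.2},{"rot":[0,0,0],"offset":[0,0,0],"jaw":0.3},{"rot":[0,0,0],"offset":[0,0,0],"jaw":0.5},{"rot":[0,0,0],"offset":[0,0,0],"jaw":0.5},{"rot":[0,0,0],"offset":[0,0,0.02],"jaw":0.5},{"rot":[0,0,0],"offset":[0,0,0.05],"jaw":0.5},{"rot":[0,0,0],"offset":[0,0,0.09],"jaw":0.5},{"rot":[0,0,0],"offset":[0.005,0.02,0.13],"jaw":0.5},{"rot":[0,0,0],"offset":[0.015,0.06,0.17],"jaw":0.5},{"rot":[0,0,0],"offset":[0.025,0.1,0.2],"jaw":0.5}]'

```text
clock: 26.18
ee_pos: [597.8, 77.9, 261.9]
orientation: [3.141, 0.001, 2.913]
contact_force: [1.1, -0.1, -0.4]
width: 42.9
grasp_force: 0.0
```

```bash
python3 - <<'E'
from bench import monitor, read_camera
import cv2,numpy as np
s=monitor.get_state(); print(s["clock"],s["ee_pos"],s["contact_force"],s["width"])
a=read_camera("side")["frame"][165:315,270:410,::-1];b=read_camera("scene")["frame"][200:350,215:395,::-1]
cv2.imwrite("pics/end.png",cv2.convertScaleAbs(cv2.resize(np.hstack([a,b]),None,fx=2.5,fy=2.5,interpolation=cv2.INTER_CUBIC),alpha=1.4))
E
```

```text
26.175 [597.76326404  77.89492372 261.9254071 ] [ 1.07897058 -0.139123   -0.42675072] 42.94979633517429
```

View pics/end.png

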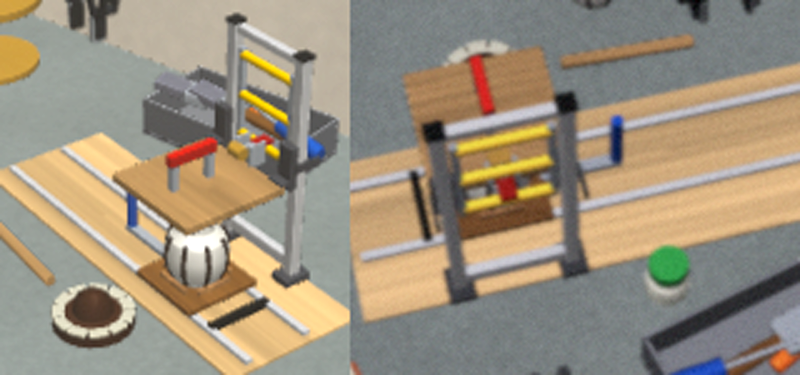

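The picture shows the shelf hanging on the lowest rung, the pot upright on the bat beneath it at left (195,252), and the flower, dowel and jar in place. I check the bat's position from the post pixel before handing in.

```bash
python3 - <<'E'
from fit import *
import cv2
from bench import read_camera
a=-.2276; f=lambda X,Y,Z:np.array([540.8+np.cos(a)*X-np.sin(a)*Y,-158+np.sin(a)*X+np.cos(a)*Y,Z])
for n in("scene","side"):
    c=read_camera(n); h=cv2.cvtColor(c["frame"],cv2.COLOR_RGB2HSV)
    p=proj(C[n],f(0,140,60))[0]; u,v=p.astype(int); m=np.zeros(h.shape[:2],np.uint8); m[v-20:v+20,u-15:u+15]=1
    m&=((abs(h[...,0].astype(int)-115)<12)&(h[...,1]>150)).astype(np.uint8)
    y,x=np.nonzero(m); print(n,"blue centroid",x.mean(),y.mean(),len(x),"predicted for y_bat=-3,0,3:",[np.round(proj(C[n],f(0,140+d,60))[0],1).tolist() for d in(-3,0,3)])
E
```

```text
scene blue centroid 321.1489361702128 254.7659574468085 47 predicted for y_bat=-3,0,3: [[320.5, 256.1], [321.5, 255.9], [322.6, 255.6]]
side blue centroid 322.4761904761905 249.23809523809524 21 predicted for y_bat=-3,0,3: [[323.3, 245.1], [322.7, 244.7], [322.2, 244.3]]
```

The bat is home within about 1 mm in both views, so I hand in.

```bash
python3 -c "
from bench import job
print(job.hand_in())"
```

```text
the job is handed in; nothing more can be done
None
```

The job is handed in, but no verdict came back: the shelf hangs on the lowest rung about 50 mm above its start and is let go, the pot stands upright under it with the bat home to about 1 mm, and the flower, dowel and jar looked unmoved in the last picture.

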